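Re-tension the contact leaf of a cell tester

TASK

The spring-steel contact leaf on the cell tester's contact block has gone soft. Adjust its tension slide until a steady 10 newton push straight down on the brass stud in the middle of the leaf sinks the stud 5 mm (to within a millimetre), and prove the setting by holding that push for about a second with the slide at rest. Then let the leaf come back up and leave it so set; never push on the leaf with 20 N or more, and do not shift the things lying round the block.

Things in the scene. Friction and masses are not known exactly. Their poses are not given: they have to be found in the camera images.
- contact_block: Contact block of a cell tester, fixed on the bench: aluminium base plate 220 x 60 mm, top 14 mm above the bench. Origin at the centre of the underside; x runs along the block from the slide towards the leaf's tip, z up. Black heel block, 38 mm wide, 54 mm high, at x = -32 to -6 mm; steel yoke, 49 mm high, its stop arm over the leaf's tip, at x = 77 to 111 mm.
- contact_leaf: Spring-steel leaf, 100 x 16 x 2 mm, level at rest 43 mm above the bench, with the stud on it. Origin on the line at the heel block where it bends; x towards its tip. Its own tension, not known beforehand (0 to 5 N at the stud as found), holds it up against the yoke's stop arm; beyond that the stud gives about 0.6 N per mm, to a hard stop some 9 mm down.
- gauge_top (a point): Top of the slim steel gauge post beside the leaf's tip: level with the upper face of the leaf there when the stud is 5 mm down.
- press_stud: Round-headed brass stud, 13 mm across, in the middle of the leaf, 48 mm from the line at the heel block where the leaf bends. Origin at mid-thickness of the leaf, 9.2 mm below the crown.
- stud_top (a point): Crown of the brass stud, the point to press; at rest 52.2 mm above the bench (it stands 8 mm proud of the leaf).
- tension_slide (a joint): Position of the tension slide in m, 0 (slack) to 0.034 (tightest), growing towards the leaf's tip. Each mm adds about 0.25 N to the force at the stud at the same depth. Found between 0 and 0.004 with the leaf always too soft; moves stiffly (8 to 14 N along the block) and stays where it is left.
- knob_top (a point): Top centre of the upright knurled knob on the tension slide, 47 mm above the bench: a cylinder 16 mm across, 21 mm tall, its foot 26 mm above the bench, between rails whose tops are 24 mm above the bench; can be pinched from any side or pushed.
- cell_14: Yellow-wrapped cell with a black end and thin leads lying beside the block, its body 21 mm across and 42 mm long; a bystander.
- sleeve_2: Light blue aluminium sleeve lying beside the block, 102 x 26 x 26 mm; a bystander.
- tape_0: Roll of blue tape, 68 mm across, 19 mm high, lying beyond the leaf's tip; a bystander.
- relay_black: Small black relay, 11 x 26 x 9 mm, lying beyond the slide's end of the block; a bystander.
- yoke: Steel yoke clamped on the block at the leaf's tip: its upper arm (22 mm wide, top 49 mm above the bench) is the stop that the leaf rests up against; its copper contact lies below the tip. Origin at the foot, 14 mm above the bench. A leaf at the right setting presses up against this stop with about 3.6 N.
Mind the look-alikes: they are no part of the job. Of the things like the yoke, leave any that is pink, purple or red; of the rest the larger one is meant.

How it is judged:
By the outcome, as a careful person would: the job done as asked, in the order asked, and still so for the second after the job is handed in, with the robot touching nothing.
It also fails if it takes over 72 s, if anything falls off the work surface, if the arm or the gripper's body presses on something with over 40 N, if the wrist force passes 120 N, or if a joint passes its speed limit or range.

ROBOT

A 6-joint arm with a two-finger parallel gripper is mounted at the origin on a cart in front of the work surface, level with it; the furniture and walls round the work are solid. World frame = base frame: x ahead of the robot, y to its left, z up, the work surface at z = 0. Lengths are in mm, angles in rad, forces in N, time in s.
With the tool pointing down it reaches from about 350 to 975 mm from the base axis. Payload 7.1 kg.
Tool frame: the origin (TCP) lies midway between the tips of the shut fingers; the grasp point (between the pads) lies pinch_z behind it (pinch_z is the distance from the TCP to the grasp point, in mm); z points along the fingers, y is the line along which they close (so a half turn about z gives the same grasp; the last joint's range is limited). The gripper opens to 88 mm and grips with 3 to 60 N. Pads are 20 mm wide; open, the fingers measure 115 mm over their backs; the gripper's body (75 mm by 178 mm) begins 61 mm behind the grasp point.
Start: joints at [-1.121, 0.423, 1.63, -0, 1.089, -0.019], TCP at [282.399, -557.544, 222.675] pointing down, gripper open.
Joint ranges: [-3, 3], [-0.9, 2.11], [0.09, 2.58], [-1.31, 4.45], [0.11, 2.69], [-2.54, 2.54]. Speed limits (rad/s): [2.39, 2.39, 3.01, 3.14, 3.14, 3.14].

INTERFACE

Orientations are given as a rotation vector (axis times angle).
In Python, from workcell import get_obs, get_image, close_job, pinch_z gives the robot as it stands.
- The arm moves only by the tool jog_arm, never from a script. Its argument "commands" is a list of rows, each a list of 3 entries, a list of its own where there are three numbers: the gripper command: -1 is shut, 1 is fully open, values between are in proportion, then the shift along the tool's x, y, z as a fraction of full scale, then the turn, a rotation vector about the tool's x, y, z as a fraction of full scale. In form: [[gripper, [tx, ty, tz], [rx, ry, rz]], ...]. A call has 1 to 10 rows; each row shifts and turns the commanded pose from where the row before left it, along the tool's axes as they then stand; what a row does not reach is not made up. Full scale, the value 1, is 0.1 m for a shift and 45 degrees for a turn. A row lasts 1/10 s, in which the tool goes at most 50 mm and 8.59 degrees, less where a joint would pass 70% of its speed; a pose out of reach is approached as far as the arm can. A call with a number of a shift or a turn outside -1 to 1 is refused whole. A call with a gripper value outside its range is refused whole. The fingers move at their own pace and stop on an object; the grip force is fixed at half the most. Time passes only in rows, so rows that do not move let the fingers close. It gives the time, the measured TCP pose, the force, the opening and the grip force at its end, in the units of the state.
- get_obs(): the state, without advancing time (a new reading comes with each control period).
- get_image(name): name is "scene" or "side" or "wrist"; returns a dict with "image" (480x640x3 uint8, blue, green, red), "z_map" (480x640 float32, mm along the optical axis (not along the pixel's ray), 0 where there is no reading), "intrinsics" (3x3 intrinsics, pixels), "eye" and "orientation" of the camera in the world; the wrist camera has in their place "mount" (4x4, takes a point from camera to tool coordinates, whose origin is the TCP and whose axes are the flange's). Camera axes: x right, y down, z forward; pixel columns grow to the right and rows downward; lengths in mm; the calibration is good to about 2 mm. A picture is of the moment at which its call begins: read the wrist's pose just before it.
- close_job(): hands the job in; it is judged then, once.
The state is a dict: "t": time; "qpos": joint angles; "qvel": joint speeds; "joint_torque": joint torques, N m; "ee_pos": TCP position; "orientation": TCP orientation; "ft_force": force on the tool from outside, world axes, zero at the start; "moment": the same for the moment, N m; "width": finger opening in mm; "grasp_force": force on a finger pad.
Only numpy, scipy, OpenCV 4.12 (cv2) and the standard library are available. Lean on these libraries where they do the work, as an engineer would, in place of code of your own. Each camera call takes 0.05 s, during which the arm holds its last target. There are 200 camera calls.

## Working session

There is one attempt and no reset: what is moved stays moved. The work goes in short steps, Python scripts to look and compute and a tool call to move; the robot and the scene stay as the last step left them, time stands still between calls to the robot, and variables do not carry over. Pictures are saved under pics/ and viewed, at most 10 in all, crops included, and the job is handed in when it is done.

Besides the shell and the picture viewer there is one more tool, called after "Call:" in YAML: its name, and indented under it one key for each argument. jog_arm: Moves the arm, as the interface text tells. Its arguments: {"type":"object","properties":{"commands":{"type":"array","items":{"type":"array"}}},"required":["commands"]}

```bash
mkdir -p pics; ls; python3 - <<'E'
from workcell import *
import cv2,pickle
print(pinch_z, get_obs())
for n in("scene","side"):
    d=get_image(n); cv2.imwrite(f"pics/{n}0.png",d["image"]); pickle.dump(d,open(f"{n}0.pkl","wb"))
    print(n,d["intrinsics"],d["eye"],d["orientation"])
E
```

```text
pics
18.700000000000003 {'t': 0.0, 'qpos': array([-1.12099892e+00,  4.23848874e-01,  1.63064411e+00, -4.52475085e-05,
        1.08860690e+00, -1.89967800e-02]), 'qvel': array([ 0.00085797,  0.00136226, -0.00106797,  0.00221576, -0.00127197,
       -0.00037329]), 'joint_torque': array([-3.85302686e-03, -5.44638813e+01, -2.73670381e+01,  6.40251464e-02,
        2.27707950e-02, -1.59348792e-04]), 'ee_pos': array([ 282.16282172, -557.08228809,  221.91471111]), 'orientation': array([-3.05425286e+00, -7.29347752e-01,  5.67264683e-04]), 'ft_force': array([-0.68032224,  0.56445522,  0.30632123]), 'moment': array([ 0.06679925, -0.01886415, -0.02090163]), 'grasp_force': 0.0, 'width': 87.44704082112173}
scene [[483.20354546   0.         322.49483273]
 [  0.         483.20354546 232.61455999]
 [  0.           0.           1.        ]] [ 483.87810907 -618.01069465  700.53519929] [-2.32067723  0.13940306 -0.08167506]
side [[584.5850286    0.         323.83517228]
 [  0.         584.5850286  236.85540579]
 [  0.           0.           1.        ]] [151.82541154 749.69894727 638.74987871] [-0.69014262  2.49255184 -1.27106707]
```

View pics/scene0.png

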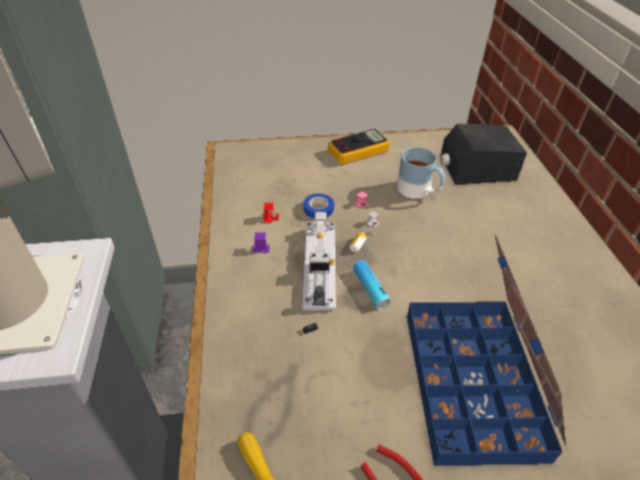

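View pics/side0.png

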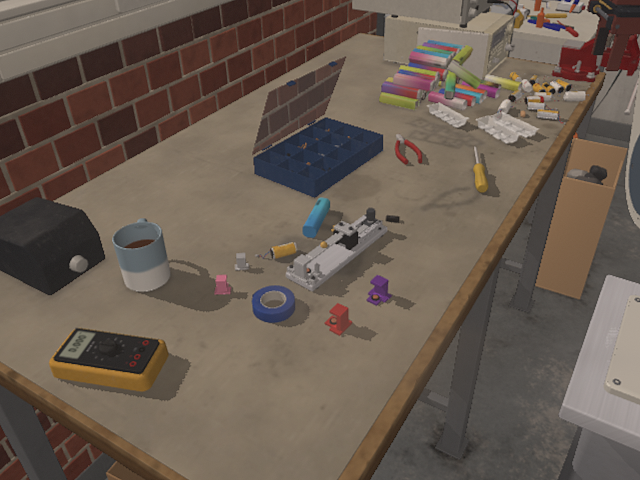

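The scene view shows the block at (320,262), with the knob end at (320,295) and the yoke end at (320,220). Yoke look-alikes are red (270,212), purple (261,242), pink (361,200) and a small white one (373,218). The meant yoke is the large steel one on the block at (320,220). I'll check that in a close crop.

```bash
cat > h.py <<'E'
import numpy as np,cv2,pickle
from scipy.spatial.transform import Rotation as R
def ray(d,u,v,z):
    r=R.from_rotvec(d["orientation"]).as_matrix()@np.linalg.inv(d["intrinsics"])@[u,v,1]
    e=np.array(d["eye"]); return e+r*(z-e[2])/r[2]
def proj(d,p):
    q=R.from_rotvec(d["orientation"]).as_matrix().T@(np.array(p)-d["eye"]); q=d["intrinsics"]@q; return q[:2]/q[2]
E
python3 - <<'E'
from h import *
S=pickle.load(open("scene0.pkl","rb"));D=pickle.load(open("side0.pkl","rb"))
print(ray(S,320,296,14),ray(S,320,220,45), ray(D,340,248,14))
a=cv2.resize(S["image"][190:340,270:400],None,fx=4,fy=4,interpolation=cv2.INTER_CUBIC)[:600]
cv2.imwrite("pics/c1.png",a)
b=cv2.resize(D["image"][195:295,270:403],None,fx=6,fy=6,interpolation=cv2.INTER_CUBIC)
cv2.imwrite("pics/c2.png",b)
E
```

```text
[561.10775322 -59.41954871  14.        ] [582.02346672 112.89830706  45.        ] [569.21251984  27.36821516  14.        ]
```

View pics/c1.png

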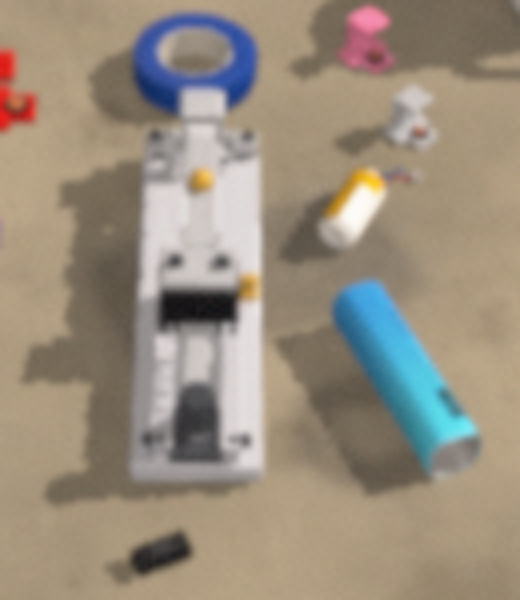

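View pics/c2.png

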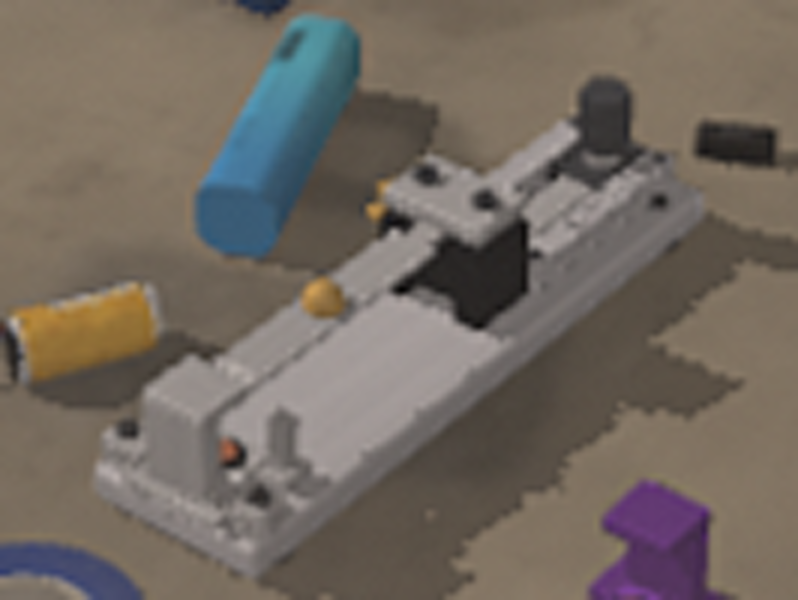

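Crops: the stud is at (202,178) in the scene crop and (322,285) in the side crop. The knob top is at (197,393) and (606,88). The grey yoke sits on the block, with the gauge post beside it.

```bash
python3 - <<'E'
from h import *
S=pickle.load(open("scene0.pkl","rb"));D=pickle.load(open("side0.pkl","rb"))
c=lambda x,y:(270+(x+.5)/4-.5,190+(y+.5)/4-.5)
e=lambda x,y:(270+(x+.5)/6-.5,195+(y+.5)/6-.5)
print("stud",ray(S,*c(202,178),50),ray(D,*e(322,287),50))
print("knob",ray(S,*c(197,393),47),ray(D,*e(606,90),47))
for n,p in dict(bl=(131,478),br=(264,476),tr=(262,132),tl=(150,130)).items(): print(n,ray(S,*c(*p),14))
print("heel",ray(S,*c(160,290),54),ray(S,*c(238,292),54))
E
```

```text
stud [576.4048078   65.89922488  50.        ] [577.72848025  69.64234318  50.        ]
knob [557.67804688 -67.80387947  47.        ] [557.75582377 -65.55038441  47.        ]
bl [526.32889932 -85.54703429  14.        ]
br [585.21525917 -91.20917955  14.        ]
tr [617.61362262 135.61634302  14.        ]
tl [558.61539305 143.7035563   14.        ]
heel [547.46180643 -10.57952985  54.        ] [582.89620798 -15.83748146  54.        ]
```

The two views agree: knob at about (557.7,-66.7), stud at about (577,67), block heading 81.9°. Moving above the knob.

Call:
jog_arm:
  commands:
    - [1,[0,0,0],[0,0,-0.175]]
    - [1,[0,0,0],[0,0,-0.175]]
    - [1,[0,0,0],[0,0,-0.175]]
    - [1,[0,0,0],[0,0,-0.175]]
    - [1,[0,0,0],[0,0,-0.175]]
    - [1,[0,0,0],[0,0,-0.175]]
    - [1,[0,0,0],[0,0,-0.175]]

```text
t: 0.8
ee_pos: [282.3, -557.3, 222.2]
orientation: [-2.365, -2.067, -0.0]
ft_force: [-0.4, -0.0, 0.3]
width: 87.8
grasp_force: 0.0
```

Call:
jog_arm:
  commands:
    - [0,[0.4,0.15,0],[0,0,0]]
    - [0,[0.4,0.15,0],[0,0,0]]
    - [0,[0.4,0.15,0],[0,0,0]]
    - [0,[0.4,0.15,0],[0,0,0]]
    - [0,[0.4,0.15,0],[0,0,0]]
    - [0,[0.4,0.15,0],[0,0,0]]
    - [0,[0.4,0.15,0],[0,0,0]]
    - [0,[0.4,0.15,0],[0,0,0]]
    - [0,[0.4,0.15,0],[0,0,0]]
    - [0,[0.4,0.15,0],[0,0,0]]

```text
t: 1.8
ee_pos: [487.1, -180.6, 222.5]
orientation: [-2.371, -2.06, 0.0]
ft_force: [1.4, -0.6, 0.1]
width: 44.3
grasp_force: 0.0
```

Call:
jog_arm:
  commands:
    - [0,[0.4,0.2,0],[0,0,0]]
    - [0,[0.4,0.2,0],[0,0,0]]
    - [0,[0.2,0.1,0],[0,0,0]]
    - [0,[0,0,0],[0,0,0]]
    - [0,[0,0,0],[0,0,0]]

```text
t: 2.3
ee_pos: [549.6, -90.2, 222.2]
orientation: [-2.369, -2.062, 0.002]
ft_force: [0.1, -0.2, 0.8]
width: 43.9
grasp_force: 0.0
```

```bash
cat >> h.py <<'E'
def wrist(name):
    from workcell import get_obs,get_image
    o=get_obs(); d=get_image("wrist"); M=d["mount"]
    T=np.eye(4);T[:3,:3]=R.from_rotvec(o["orientation"]).as_matrix();T[:3,3]=o["ee_pos"]
    W=T@M; d["eye"]=W[:3,3]; d["orientation"]=R.from_matrix(W[:3,:3]).as_rotvec()
    pickle.dump(d,open(name+".pkl","wb")); cv2.imwrite(f"pics/{name}.png",d["image"]); return d,o
E
python3 - <<'E'
from h import *
d,o=wrist("w1"); print(o["ee_pos"],d["eye"],d["mount"])
print("knob",proj(d,[557.7,-66.7,47]),"stud",proj(d,[577,67.5,52]))
E
```

```text
[549.63263546 -90.20317663 222.20056152] [561.24086294 -11.88929694 384.44988575] [[-1.25755226e-03 -9.57909058e-01 -2.87069077e-01  7.91223338e+01]
 [ 9.99998941e-01 -1.41505330e-03  3.41177292e-04  4.82549459e-01]
 [-7.33034862e-04 -2.87068343e-01  9.57909823e-01 -1.62271628e+02]
 [ 0.00000000e+00  0.00000000e+00  0.00000000e+00  1.00000000e+00]]
knob [323.26802318 182.41054906] stud [324.52945141   4.80401991]
```

View pics/w1.png

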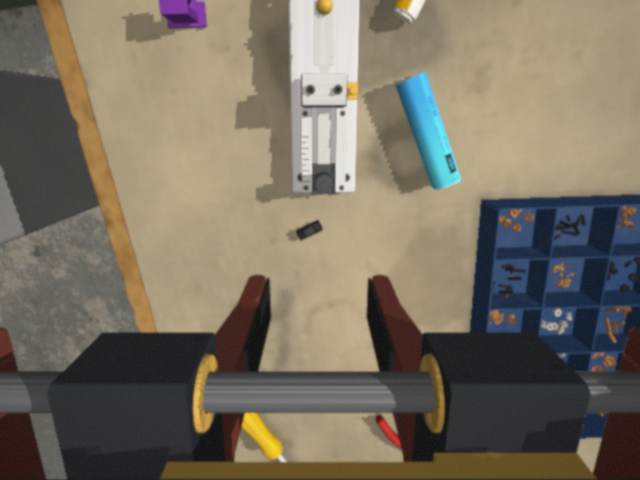

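The wrist view confirms the knob at (323,180) and the stud at (325,5), within about 2 mm of prediction. Descending.

Call:
jog_arm:
  commands:
    - [0,[0.24,0.047,0.4],[0,0,0]]
    - [0,[0,0,0.4],[0,0,0]]
    - [0,[0,0,0.4],[0,0,0]]
    - [0,[0,0,0.3],[0,0,0]]
    - [0,[0,0,0],[0,0,0]]

```text
t: 2.85
ee_pos: [554.3, -68.1, 69.1]
orientation: [-2.369, -2.055, 0.008]
ft_force: [-0.1, -0.1, -0.4]
width: 43.9
grasp_force: 0.0
```

```bash
python3 - <<'E'
from h import *
d,o=wrist("w2"); print(o["ee_pos"],o["ft_force"])
print("knob",proj(d,[557.7,-66.7,47]),"stud",proj(d,[577,67.5,52]))
E
```

```text
[554.33385026 -68.13120353  69.09492163] [-0.10927912 -0.11310889 -0.37749182]
knob [323.80421691 275.11558153] stud [325.19979795 -36.95076879]
```

View pics/w2.png

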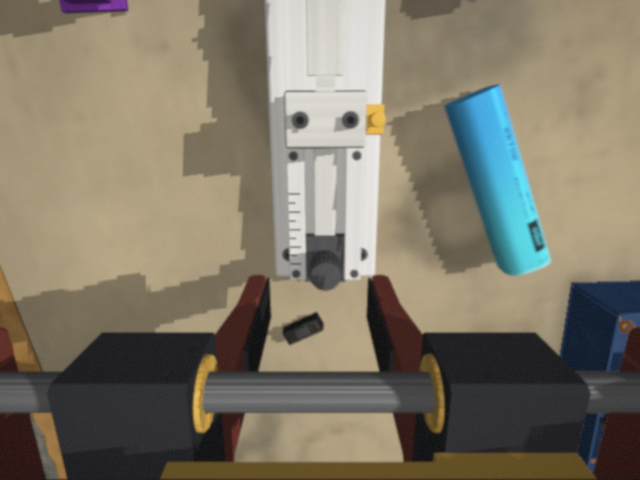

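The knob top is at (324,272), about 2.5 mm right of the finger midline. Correct, lower and pinch.

Call:
jog_arm:
  commands:
    - [0,[0.025,0.027,0.2],[0,0,0]]
    - [0,[0,0,0.2],[0,0,0]]
    - [0,[0,0,0.01],[0,0,0]]
    - [-0.4,[0,0,0],[0,0,0]]
    - [-0.8,[0,0,0],[0,0,0]]
    - [-1,[0,0,0],[0,0,0]]
    - [-1,[0,0,0],[0,0,0]]

```text
t: 3.6
ee_pos: [558.0, -64.7, 32.2]
orientation: [-2.368, -2.058, 0.007]
ft_force: [-15.6, 1.6, 10.3]
width: 15.2
grasp_force: 11.3
```

Call:
jog_arm:
  commands:
    - [-1,[0,0,0],[0,0,0]]
    - [-1,[0,0,0],[0,0,0]]

```text
t: 3.8
ee_pos: [557.9, -64.8, 32.2]
orientation: [-2.368, -2.058, 0.007]
ft_force: [-9.6, 0.0, 9.4]
width: 15.3
grasp_force: 30.0
```

Call:
jog_arm:
  commands:
    - [-1,[0.02,0,0],[0,0,0]]
    - [-1,[0.02,0,0],[0,0,0]]
    - [-1,[0.02,0,0],[0,0,0]]
    - [-1,[0.02,0,0],[0,0,0]]
    - [-1,[0.02,0,0],[0,0,0]]
    - [-1,[0.02,0,0],[0,0,0]]
    - [-1,[0.02,0,0],[0,0,0]]
    - [-1,[0.02,0,0],[0,0,0]]
    - [-1,[0,0,0],[0,0,0]]

```text
t: 4.7
ee_pos: [559.9, -50.3, 32.2]
orientation: [-2.368, -2.059, 0.009]
ft_force: [-11.0, -7.2, 10.5]
width: 15.0
grasp_force: 30.0
```

```bash
python3 - <<'E'
from h import *
d,o=wrist("w3"); print(o["ee_pos"],o["ft_force"],o["width"])
cv2.imwrite("pics/w3c.png",d["image"][80:320,200:440])
E
```

```text
[559.86430623 -50.27668826  32.16884131] [-11.03392398  -7.22700135  10.50761692] 14.953781843924135
```

View pics/w3c.png

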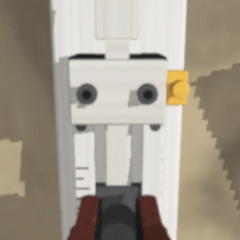

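The knob is gripped and the slide has moved about 14.6 mm. Release, rise, and go over the stud with the fingers shut.

Call:
jog_arm:
  commands:
    - [-0.3,[0,0,0],[0,0,0]]
    - [0,[0,0,0],[0,0,0]]
    - [0,[0,0,0],[0,0,0]]
    - [0,[0,0,-0.4],[0,0,0]]
    - [-1,[0,0,-0.2],[0,0,0]]
    - [-1,[0.3,0,0],[0,0,0]]
    - [-1,[0.4,0,0],[0,0,0]]
    - [-1,[0.4,0,0],[0,0,0]]
    - [-1,[0.1,0,0],[0,0,0]]
    - [-1,[0,0,0],[0,0,0]]

```text
t: 5.75
ee_pos: [580.5, 71.0, 91.8]
orientation: [2.368, 2.064, 0.001]
ft_force: [-0.8, -0.3, -0.8]
width: 1.3
grasp_force: 0.0
```

```bash
python3 - <<'E'
from h import *
d,o=wrist("w4"); print(o["ee_pos"],o["ft_force"],o["width"],o["moment"])
D=__import__("workcell").get_image("side"); print("stud",proj(D,[577,67.5,52]),"tcp",proj(D,o["ee_pos"]))
a=cv2.resize(D["image"][195:295,270:403],None,fx=5,fy=5,interpolation=cv2.INTER_CUBIC); cv2.imwrite("pics/s4.png",a)
E
```

```text
[580.53245911  71.02812045  91.84601515] [-0.82514225 -0.31522497 -0.82938719] 1.2759604449515631 [ 0.003345   -0.04957966 -0.01614723]
stud [324.25346431 240.95380936] tcp [320.99526134 222.03063849]
```

View pics/s4.png

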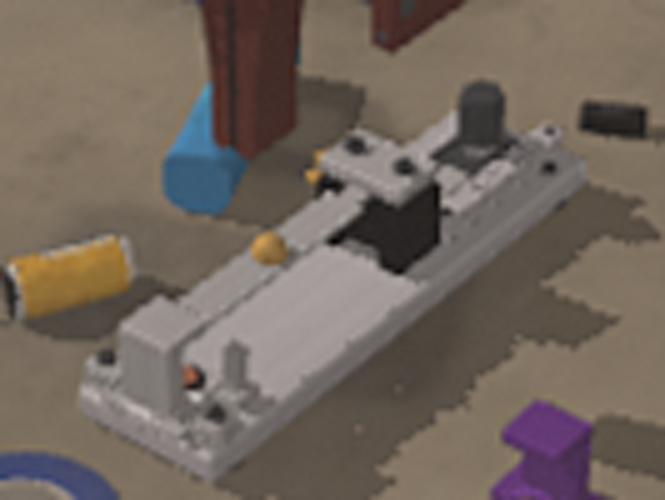

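The stud is at (268,245) in the crop, with the fingers about 4 mm off in plan. Correct and lower.

Call:
jog_arm:
  commands:
    - [-1,[-0.038,-0.027,0.2],[0,0,0]]
    - [-1,[0,0,0.14],[0,0,0]]
    - [-1,[0,0,0],[0,0,0]]
    - [-1,[0,0,0],[0,0,0]]

```text
t: 6.25
ee_pos: [576.8, 65.4, 57.4]
orientation: [-2.372, -2.059, 0.001]
ft_force: [-0.4, -0.8, 0.7]
width: 0.4
grasp_force: 0.0
```

Call:
jog_arm:
  commands:
    - [-1,[0,0,0.02],[0,0,0]]
    - [-1,[0,0,0],[0,0,0]]

```text
t: 6.45
ee_pos: [577.3, 66.1, 56.0]
orientation: [2.371, 2.06, 0.001]
ft_force: [0.2, 0.3, 0.1]
width: 0.6
grasp_force: 0.0
```

Call:
jog_arm:
  commands:
    - [-1,[0,0,0.02],[0,0,0]]
    - [-1,[0,0,0],[0,0,0]]

```text
t: 6.65
ee_pos: [577.0, 66.3, 53.8]
orientation: [2.371, 2.061, 0.0]
ft_force: [-0.1, -0.0, 0.0]
width: 0.6
grasp_force: 0.0
```

Call:
jog_arm:
  commands:
    - [-1,[0,0,0.02],[0,0,0]]
    - [-1,[0,0,0],[0,0,0]]

```text
t: 6.85
ee_pos: [577.3, 66.3, 51.9]
orientation: [2.371, 2.061, 0.001]
ft_force: [-0.3, -0.7, 4.3]
width: 0.0
grasp_force: 2.3
```

Contact came at about 52. Stepping down.

Call:
jog_arm:
  commands:
    - [-1,[0,0,0.02],[0,0,0]]
    - [-1,[0,0,0],[0,0,0]]
    - [-1,[0,0,0],[0,0,0]]

```text
t: 7.15
ee_pos: [577.4, 66.4, 50.2]
orientation: [2.371, 2.061, 0.001]
ft_force: [0.0, 0.8, 5.6]
width: 0.3
grasp_force: 2.8
```

Call:
jog_arm:
  commands:
    - [-1,[0,0,0.02],[0,0,0]]
    - [-1,[0,0,0],[0,0,0]]
    - [-1,[0,0,0],[0,0,0]]

```text
t: 7.45
ee_pos: [577.5, 66.6, 48.4]
orientation: [2.371, 2.06, 0.002]
ft_force: [-1.1, 1.6, 6.7]
width: 0.2
grasp_force: 3.3
```

Call:
jog_arm:
  commands:
    - [-1,[0,0,0.02],[0,0,0]]
    - [-1,[0,0,0],[0,0,0]]
    - [-1,[0,0,0],[0,0,0]]

```text
t: 7.75
ee_pos: [577.6, 66.7, 46.5]
orientation: [2.371, 2.06, 0.002]
ft_force: [-0.5, 2.4, 6.8]
width: 0.3
grasp_force: 3.7
```

Call:
jog_arm:
  commands:
    - [-1,[0,0,0],[0,0,0]]

```text
t: 7.85
ee_pos: [577.6, 66.7, 46.5]
orientation: [2.371, 2.06, 0.002]
ft_force: [-0.1, 1.8, 6.7]
width: 0.1
grasp_force: 3.7
```

About 7.0 N at 5 mm, so roughly 12 mm more slide is needed. Back to the knob.

Call:
jog_arm:
  commands:
    - [-1,[0,0,-0.2],[0,0,0]]
    - [-1,[0,0,-0.25],[0,0,0]]
    - [0,[-0.3,-0.013,0],[0,0,0]]
    - [0,[-0.4,0,0],[0,0,0]]
    - [0,[-0.4,0,0],[0,0,0]]
    - [0,[-0.08,0,0],[0,0,0]]
    - [0,[0,0,0],[0,0,0]]
    - [0,[0,0,0],[0,0,0]]

```text
t: 8.65
ee_pos: [559.3, -49.9, 90.6]
orientation: [-2.371, -2.06, -0.0]
ft_force: [-0.1, 0.0, -0.5]
width: 42.6
grasp_force: 0.0
```

Call:
jog_arm:
  commands:
    - [0,[0,0,0.25],[0,0,0]]
    - [0,[0,0,0.25],[0,0,0]]
    - [0,[0,0,0.08],[0,0,0]]
    - [0,[0,0,0],[0,0,0]]

```text
t: 9.05
ee_pos: [558.4, -49.3, 31.6]
orientation: [-2.368, -2.061, 0.003]
ft_force: [-0.2, -0.3, 0.4]
width: 44.0
grasp_force: 0.0
```

Call:
jog_arm:
  commands:
    - [-0.4,[0,0,0],[0,0,0]]
    - [-0.8,[0,0,0],[0,0,0]]
    - [-1,[0,0,0],[0,0,0]]
    - [-1,[0,0,0],[0,0,0]]
    - [-1,[0,0,0],[0,0,0]]

```text
t: 9.55
ee_pos: [559.7, -50.6, 33.4]
orientation: [2.371, 2.06, 0.001]
ft_force: [-0.4, 0.2, 4.1]
width: 14.8
grasp_force: 30.0
```

Call:
jog_arm:
  commands:
    - [-1,[0.02,0,0],[0,0,0]]
    - [-1,[0.02,0,0],[0,0,0]]
    - [-1,[0.02,0,0],[0,0,0]]
    - [-1,[0.02,0,0],[0,0,0]]
    - [-1,[0.02,0,0],[0,0,0]]
    - [-1,[0.02,0,0],[0,0,0]]
    - [-1,[0.01,0,0],[0,0,0]]
    - [-1,[0,0,0],[0,0,0]]
    - [-1,[0,0,0],[0,0,0]]

```text
t: 10.45
ee_pos: [561.2, -39.4, 33.3]
orientation: [2.369, 2.06, -0.002]
ft_force: [-2.4, -10.4, 6.7]
width: 15.1
grasp_force: 30.0
```

Call:
jog_arm:
  commands:
    - [-0.3,[0,0,0],[0,0,0]]
    - [0,[0,0,0],[0,0,0]]
    - [0,[0,0,0],[0,0,0]]
    - [0,[0,0,-0.4],[0,0,0]]
    - [-1,[0,0,-0.1],[0,0,0]]
    - [-1,[0.3,0,0],[0,0,0]]
    - [-1,[0.4,0,0],[0,0,0]]
    - [-1,[0.35,0,0],[0,0,0]]
    - [-1,[0,0,0],[0,0,0]]
    - [-1,[0,0,0],[0,0,0]]

```text
t: 11.45
ee_pos: [575.4, 67.0, 82.4]
orientation: [-2.369, -2.063, 0.001]
ft_force: [-0.5, -0.9, -0.4]
width: 0.8
grasp_force: 0.0
```

Call:
jog_arm:
  commands:
    - [-1,[0,0.018,0.15],[0,0,0]]
    - [-1,[0,0,0.13],[0,0,0]]
    - [-1,[0,0,0],[0,0,0]]
    - [-1,[0,0,0],[0,0,0]]

```text
t: 11.85
ee_pos: [576.8, 65.3, 53.7]
orientation: [-2.371, -2.059, 0.003]
ft_force: [-0.1, -0.7, -0.8]
width: 0.5
grasp_force: 0.0
```

Call:
jog_arm:
  commands:
    - [-1,[0,0,0.02],[0,0,0]]
    - [-1,[0,0,0.01],[0,0,0]]
    - [-1,[0,0,0],[0,0,0]]
    - [-1,[0,0,0],[0,0,0]]

```text
t: 12.25
ee_pos: [577.6, 65.9, 52.1]
orientation: [2.371, 2.061, 0.0]
ft_force: [0.2, -2.5, 3.4]
width: 0.4
grasp_force: 1.8
```

Call:
jog_arm:
  commands:
    - [-1,[0,0,0.02],[0,0,0]]
    - [-1,[0,0,0],[0,0,0]]
    - [-1,[0,0,0],[0,0,0]]

```text
t: 12.55
ee_pos: [577.8, 66.1, 50.4]
orientation: [2.371, 2.061, 0.001]
ft_force: [-1.9, -1.2, 7.9]
width: 0.4
grasp_force: 3.9
```

Call:
jog_arm:
  commands:
    - [-1,[0,0,0.015],[0,0,0]]
    - [-1,[0,0,0.01],[0,0,0]]
    - [-1,[0,0,0],[0,0,0]]
    - [-1,[0,0,0],[0,0,0]]

```text
t: 12.95
ee_pos: [577.9, 66.2, 48.1]
orientation: [2.371, 2.06, 0.001]
ft_force: [-1.7, -1.9, 10.0]
width: 0.5
grasp_force: 4.6
```

Call:
jog_arm:
  commands:
    - [-1,[0,0,0.01],[0,0,0]]
    - [-1,[0,0,0],[0,0,0]]
    - [-1,[0,0,0],[0,0,0]]

```text
t: 13.25
ee_pos: [577.9, 66.3, 47.2]
orientation: [2.371, 2.06, 0.002]
ft_force: [-1.6, -0.5, 9.9]
width: 0.4
grasp_force: 4.8
```

Call:
jog_arm:
  commands:
    - [-1,[0,0,0],[0,0,0]]

```text
t: 13.35
ee_pos: [578.0, 66.3, 47.1]
orientation: [2.371, 2.06, 0.002]
ft_force: [-1.8, 0.0, 9.9]
width: 0.7
grasp_force: 4.8
```

Call:
jog_arm:
  commands:
    - [-1,[0,0,0],[0,0,0]]

```text
t: 13.45
ee_pos: [577.9, 66.3, 47.2]
orientation: [2.371, 2.06, 0.002]
ft_force: [-2.1, -0.3, 10.1]
width: 0.5
grasp_force: 4.8
```

Call:
jog_arm:
  commands:
    - [-1,[0,0,0],[0,0,0]]

```text
t: 13.55
ee_pos: [578.0, 66.3, 47.2]
orientation: [2.371, 2.06, 0.002]
ft_force: [-1.8, -0.9, 9.7]
width: 0.4
grasp_force: 4.8
```

Call:
jog_arm:
  commands:
    - [-1,[0,0,0],[0,0,0]]

```text
t: 13.65
ee_pos: [578.0, 66.3, 47.2]
orientation: [2.371, 2.06, 0.002]
ft_force: [-0.9, -1.7, 9.1]
width: 0.8
grasp_force: 4.8
```

```bash
python3 - <<'E'
from h import *
from workcell import *
D=get_image("side"); o=get_obs(); print(o["ee_pos"],o["ft_force"],o["grasp_force"])
a=cv2.resize(D["image"][235:295,280:360],None,fx=10,fy=10,interpolation=cv2.INTER_CUBIC); cv2.imwrite("pics/s5.png",a)
E
```

```text
[577.9834709   66.30354629  47.19148399] [-2.28208661 -1.6699959   9.82712075] 4.843183401972055
```

View pics/s5.png

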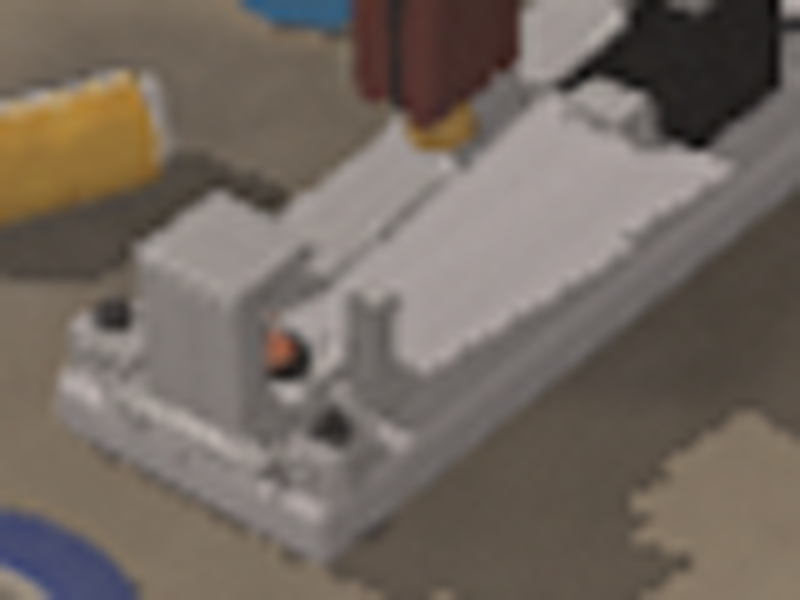

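At 47.2 mm (stud 5.0 mm down) the push reads about 9.8 N, and the leaf tip is roughly at gauge level. The stud is under the finger tips at (440,130). Holding to prove it, then rising clear.

Call:
jog_arm:
  commands:
    - [-1,[0,0,0.002],[0,0,0]]
    - [-1,[0,0,0],[0,0,0]]
    - [-1,[0,0,0],[0,0,0]]
    - [-1,[0,0,0],[0,0,0]]
    - [-1,[0,0,0],[0,0,0]]
    - [-1,[0,0,0],[0,0,0]]
    - [-1,[0,0,0],[0,0,0]]
    - [-1,[0,0,0],[0,0,0]]
    - [-1,[0,0,0],[0,0,0]]
    - [-1,[0,0,0],[0,0,0]]

```text
t: 14.7
ee_pos: [577.9, 66.3, 47.0]
orientation: [2.371, 2.06, 0.002]
ft_force: [-1.4, 0.1, 9.9]
width: 0.6
grasp_force: 4.9
```

Call:
jog_arm:
  commands:
    - [-1,[0,0,0],[0,0,0]]
    - [-1,[0,0,0],[0,0,0]]
    - [-1,[0,0,0],[0,0,0]]
    - [-1,[0,0,0],[0,0,0]]

```text
t: 15.1
ee_pos: [578.0, 66.3, 47.0]
orientation: [2.371, 2.06, 0.002]
ft_force: [-2.0, -0.9, 10.4]
width: 0.5
grasp_force: 4.9
```

Call:
jog_arm:
  commands:
    - [-1,[0,0,-0.05],[0,0,0]]
    - [-1,[0,0,-0.1],[0,0,0]]
    - [-1,[0,0,-0.4],[0,0,0]]
    - [-1,[0,0,-0.4],[0,0,0]]
    - [-1,[0,0,0],[0,0,0]]
    - [-1,[0,0,0],[0,0,0]]

```text
t: 15.7
ee_pos: [577.9, 66.4, 142.1]
orientation: [2.37, 2.06, 0.003]
ft_force: [-0.3, 0.3, -1.3]
width: 0.3
grasp_force: 0.0
```

```bash
python3 -c "from workcell import *; print(close_job())"
```

```text
the job is handed in; nothing more can be done
None
```

I moved the tension slide about 26 mm towards the tip. The stud then sank about 5.1 mm under a push of about 10 N, held steady for over a second with the slide at rest. I let the leaf back up, left it so set, and handed the job in with the arm clear; the verdict was not shown.

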